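Check-weigh a tin from the spring-fed dispenser

TASK

Take the top round tin out of the spring-loaded wooden dispenser, leaving the next round tin to rise into its mouth, and set it down gently, right way up, in the middle of the counter scale's pan to be check-weighed. Do not drop it, and let go of it.

Things in the scene. Friction and masses are not known exactly. Their poses are not given: they have to be found in the camera images.
- tin_a: Top one of three equal plain aluminium round tins in the dispenser: flat cylinder, 60 mm diameter, 22 mm high, 100 to 140 g. Origin: centre of its underside, z up. It sticks about 13 to 19 mm out of the mouth; grip that part across the diameter, in any direction, and lift straight up. A loose tin like it on the counter and the square tins in the second dispenser are not wanted.
- tin_b: The next round tin, directly under the first; same shape, size and origin. When the first is lifted off, the soft spring under the stack (about 54 N/m) raises it about 22 mm, in about a second, until its underside is about 6 mm below the mouth's rim. It stays in the dispenser.
- dispenser_mouth (a point): Centre of the open top of the round tins' dispenser, at rim height, 95 mm above the counter; z up. The dispenser is a fixed square wooden shaft, 76 mm outside, 64 mm inside, walls 6 mm, with a slit in front and back and a 110 mm square foot 12 mm high. x and y are square to its walls.
- scale_pan (a point): Centre of the upper face of the counter scale's round, flat steel pan: 150 mm diameter, 50 mm above the counter, z up. The grey scale body under it (200 by 190 mm, 36 mm high) is fixed and the pan does not give. Small jars and cartons up to 90 mm high stand around the scale and dispensers.
Things that resemble listed ones, but are neither listed nor needed, are in the scene too. Leave any pink look-alike of the tin_a alone.

How it is judged:
By the outcome, as a careful person would: the job done as asked, in the order asked, and still so for the second after the job is handed in, with the robot touching nothing.
It also fails if it takes over 42 s, if anything falls off the work surface, if the arm or the gripper's body presses on something with over 40 N, if the wrist force passes 120 N, or if a joint passes its speed limit or range.

ROBOT

A 6-joint arm with a two-finger parallel gripper is mounted at the origin on the work surface. World frame = base frame: x ahead of the robot, y to its left, z up, the work surface at z = 0. Lengths are in mm, angles in rad, forces in N, time in s.
With the tool pointing down it reaches from about 375 to 975 mm from the base axis. Payload 3.8 kg.
Tool frame: the origin (TCP) lies on the front face of the gripper's body, between the roots of the fingers; the fingertips stand 73 mm ahead of it and the grasp point (between the pads) lies 54 mm ahead of it (arm.grip_depth is the distance from the TCP to the grasp point, in mm); z points along the fingers, y is the direction in which the jaws open and shut (so a half turn about z gives the same grasp; the last joint's range is limited). The gripper opens to 85 mm and grips with 20 to 120 N. Pads are 22 mm wide; open, the fingers measure 114 mm over their backs; the gripper's body (76 mm by 85 mm) begins 54 mm behind the grasp point. The pads swing forward as they close: fully open they stand 13 mm farther back than shut.
Start: joints at [1.27, 0.264, 1.604, -0, 1.274, -0.037], TCP at [176.005, 651.645, 303.88] pointing down, gripper open.
Joint ranges: [-2.63, 2.63], [-0.94, 2.18], [0.31, 2.57], [-1.31, 4.45], [0, 2.66], [-2.55, 2.55]. Speed limits (rad/s): [2.57, 2.57, 3.14, 3.14, 3.14, 3.14].

INTERFACE

Orientations are given as a unit quaternion [w, x, y, z].
In Python, from plant import arm, optics, order gives the robot as it stands.
- The arm moves only by the tool carry_out, never from a script. Its arguments are lists of equal length, an entry for each row: "delta_pos": the shift along the tool's x, y, z normalised to -1 to 1, where 1 is 0.08 m, a list of three; "delta_rot": the turn, a rotation vector about the tool's x, y, z normalised to -1 to 1, where 1 is 180 degrees, a list of three; "claw": the closure, from 0 (fully open) to 1 (shut). In form: {"delta_pos": [[dx, dy, dz], ...], "delta_rot": [[ax, ay, az], ...], "claw": [claw, ...]}. A call has 1 to 12 rows; each row shifts and turns the commanded pose from where the row before left it, along the tool's axes as they then stand; what a row does not reach is not made up. A row lasts 1/10 s, in which the tool goes at most 50 mm and 8.59 degrees, less where a joint would pass 70% of its speed; a pose out of reach is approached as far as the arm can. A call with a number of a shift or a turn outside -1 to 1 is refused whole. A call with a gripper value outside its range is refused whole. The fingers move at their own pace and stop on an object; "force" is the grip in N (left out, the last holds). Time passes only in rows, so rows that do not move let the fingers close. It gives the time, the measured TCP pose, the force and the opening at its end, in the units of the state.
- arm.observe(): the state, without advancing time (a new reading comes with each control period).
- optics.get_image(name): name is "side" or "top"; returns the picture (384x512x3 uint8, red, green, blue); there is no depth.
- optics.camera_model(name): a dict with "fx", "fy", "cx", "cy" (pixels), "dist_coeffs" ([k1, k2, p1, p2, k3] as OpenCV has them; the pictures are not rectified), "position" and "attitude" of the camera in the world. Camera axes: x right, y up, looking along -z (the intrinsics and any distortion apply to the point x, -y, -z); pixel columns grow to the right and rows downward; lengths in mm; the calibration is good to about 2 mm. A picture is of the moment at which its call begins. camera_model takes no time and is no camera call.
- order.job_done(): hands the job in, once; it reports no verdict.
The state is a dict: "t": time; "joints": joint angles; "joint_velocities": joint speeds; "effort": joint torques, N m; "ee_pos": TCP position; "orientation": TCP orientation; "force": force on the tool from outside, world axes, zero at the start; "ft_torque": the same for the moment, N m; "width": finger opening in mm.
Only numpy, scipy, OpenCV 4.12 (cv2) and the standard library are available. Lean on these libraries where they do the work, as an engineer would, in place of code of your own. Each camera call takes 0.05 s, during which the arm holds its last target.

## Working session

There is one attempt and no reset: what is moved stays moved. The work goes in short steps, Python scripts to look and compute and a tool call to move; the robot and the scene stay as the last step left them, time stands still between calls to the robot, and variables do not carry over. Pictures are saved under pics/ and viewed, and the job is handed in when it is done.

Besides the shell and the picture viewer there is one more tool, called after "Call:" in YAML: its name, and indented under it one key for each argument. carry_out: Moves the arm, as the interface text tells. Its arguments: {"type":"object","properties":{"delta_pos":{"type":"array"},"delta_rot":{"type":"array"},"claw":{"type":"array"},"force":{"type":"number"}},"required":["delta_pos","delta_rot","claw"]}

```bash
mkdir -p pics
python3 - <<'E'
from plant import arm, optics, order
import cv2
print(arm.observe())
for n in("top","side"):
    print(optics.camera_model(n)); cv2.imwrite(f"pics/{n}0.png",optics.get_image(n)[:,:,::-1])
E
```

```text
{'t': 0.0, 'joints': array([ 1.27008635e+00,  2.64750067e-01,  1.60537840e+00, -1.67500028e-05,
        1.27370965e+00, -3.68813082e-02]), 'joint_velocities': array([ 0.00031553, -0.00012267,  0.00172354,  0.00025288, -0.00064064,
        0.00020717]), 'effort': array([ 1.36259066e-03, -5.15119600e+01, -3.67311859e+01,  2.90738535e-04,
        1.29206452e-02,  2.06574470e-05]), 'ee_pos': array([175.84939616, 651.09737873, 302.56155494]), 'orientation': array([-1.80721992e-04,  1.31529563e-01,  9.91311613e-01, -1.10812015e-03]), 'force': array([ 0.00928051, -0.34753199,  0.31794665]), 'ft_torque': array([-0.00681947, -0.01190134,  0.05894539]), 'width': 85.05469361706564}
{'fx': 402.5905412692654, 'fy': 402.5905412692654, 'cx': 254.24369626520362, 'cy': 191.84605599539367, 'dist_coeffs': array([-0.07974086,  0.        ,  0.        ,  0.        ,  0.        ]), 'position': array([ 486.31941554,  -11.33718252, 1102.95347953]), 'attitude': array([-0.70444752, -0.02594253,  0.03094503,  0.70860644])}
{'fx': 496.57022362634933, 'fy': 496.57022362634933, 'cx': 257.82211765550034, 'cy': 188.59646789986448, 'dist_coeffs': array([-0.01835358,  0.        ,  0.        ,  0.        ,  0.        ]), 'position': array([-170.37216149, -735.83415439,  806.08077505]), 'attitude': array([ 0.81905716,  0.42819175, -0.18604304, -0.33344441])}
```

View pics/top0.png

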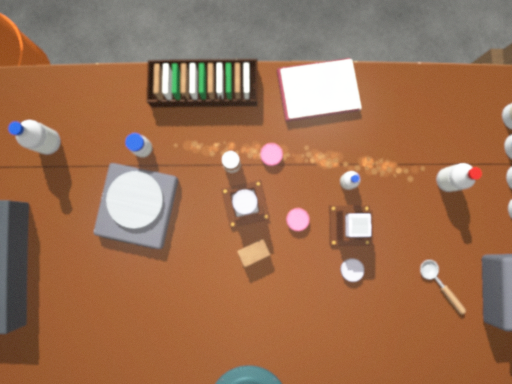

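View pics/side0.png

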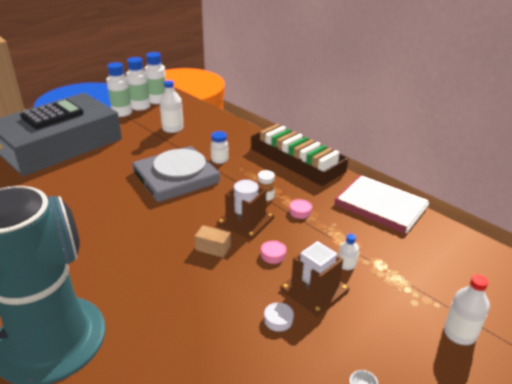

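The top view shows these candidates for tin_a:
- round tin in a dispenser (245,202)
- loose round tin (352,270)
- square tin in the second dispenser (358,226)
- pink look-alikes (272,154) and (298,219)
- white-capped jar (231,160)
- ladle bowl (429,269)

I choose (245,202), because it is round and sits in the wooden shaft. The pan is at (135,200). Next I'll check a close crop and measure.

```bash
cat > h.py <<'E'
import numpy as np, cv2
from scipy.spatial.transform import Rotation as R
from plant import arm, optics, order
def cam(n):
    m=optics.camera_model(n); K=np.array([[m['fx'],0,m['cx']],[0,m['fy'],m['cy']],[0,0,1]])
    q=m['attitude']; return K,m['dist_coeffs'],m['position'],R.from_quat([q[1],q[2],q[3],q[0]])
def ray(n,uv):
    K,d,p,r=cam(n); u=cv2.undistortPoints(np.array(uv,float).reshape(-1,1,2),K,d).reshape(-1,2)
    return p,r.apply(np.c_[u[:,0],-u[:,1],-np.ones(len(u))])
def plane(n,uv,z):
    p,d=ray(n,uv); return p+d*((z-p[2])/d[:,2])[:,None]
def proj(n,X):
    K,d,p,r=cam(n); c=r.inv().apply(np.atleast_2d(X)-p)*[1,-1,-1]
    return cv2.projectPoints(c,np.zeros(3),np.zeros(3),K,d)[0].reshape(-1,2)
E
python3 - <<'E'
from h import *
for n,(x0,y0,x1,y1),s in(("top",(85,135,285,275),4),("side",(120,130,300,270),4)):
    im=cv2.imread(f"pics/{n}0.png")
    c=cv2.resize(im[y0:y1,x0:x1],None,fx=s,fy=s,interpolation=cv2.INTER_CUBIC); cv2.imwrite(f"pics/{n}0c.png",c)
    hsv=cv2.cvtColor(im,cv2.COLOR_BGR2HSV)
    m=((hsv[...,1]<60)&(hsv[...,2]>150)).astype(np.uint8)
    k,l,st,ce=cv2.connectedComponentsWithStats(m)
    for i in range(1,k):
        if st[i,4]>60 and x0<ce[i][0]<x1 and y0<ce[i][1]<y1: print(n,st[i],ce[i])
E
```

```text
top [132 134  20  22 164] [143.93292683 147.7804878 ]
top [222 151  18  18 265] [230.16603774 159.59622642]
top [  94  163   82   84 4535] [133.21080485 203.32260198]
top [232 189  26  27 568] [244.56514085 201.83450704]
side [211 140  17  23 334] [219.19161677 151.51197605]
side [ 152  147   55   29 1190] [179.12521008 161.7487395 ]
side [258 170  17  14 189] [265.92592593 176.3968254 ]
side [234 180  25  33 493] [244.65517241 191.79716024]
```

View pics/top0c.png

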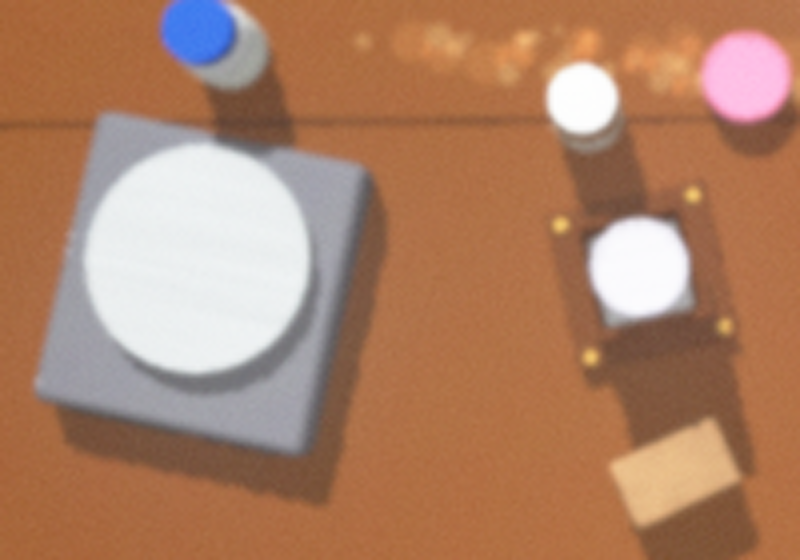

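View pics/side0c.png

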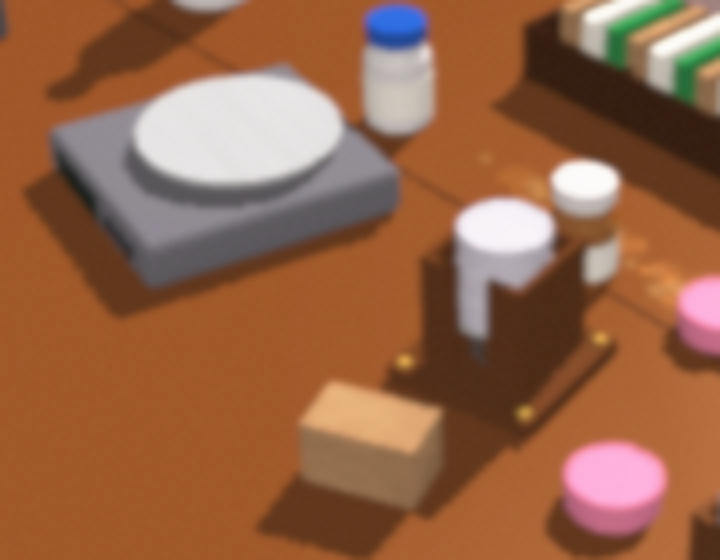

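The crops confirm it. The dispenser at (244.5,201.8) holds the round tin, which sticks out of the top, and a brown carton and a white-capped jar stand near it. Next I'll measure.

Run:
```python
from h import *
im=cv2.imread("pics/top0.png"); hsv=cv2.cvtColor(im,cv2.COLOR_BGR2HSV)
# tin & pan circle fits
def comp(img,thr,seed,box,smax=60):
    h=cv2.cvtColor(img,cv2.COLOR_BGR2HSV); m=((h[...,2]>thr)&(h[...,1]<smax)).astype(np.uint8)
    k=np.zeros_like(m);x0,y0,x1,y1=box;k[y0:y1,x0:x1]=1;m*=k
    _,l=cv2.connectedComponents(m); m=(l==l[seed[1],seed[0]]).astype(np.uint8)
    c=max(cv2.findContours(m,cv2.RETR_EXTERNAL,cv2.CHAIN_APPROX_NONE)[0],key=cv2.contourArea)
    return cv2.fitEllipse(c)
for t in(190,200,210,220): print('tin',t,comp(im,t,(244,201),(228,180,262,222)))
for t in(190,200,210): print('pan',t,comp(im,t,(134,200),(94,160,180,250)))
s=cv2.imread("pics/side0.png")
for t in(190,200,210): print('span',t,comp(s,t,(180,162),(145,140,215,185)))
print(im[201,228:262].max(1), im[200,100:170:3].max(1))
sc=np.array([(561,225),(693,194),(725,327),(591,357)])/4+[85,135]-.4
P=plane("top",sc,12); print("screws",P.round(1),"c",P.mean(0).round(1))
for a in range(4): 
    d=P[(a+1)%4]-P[a]; print(np.linalg.norm(d),np.degrees(np.arctan2(d[1],d[0])))
for z in(108,111,114): print(z,plane("top",[(244.6,201.7)],z), plane("side",[(246.2,187.2)],z))
print("pan",plane("top",[(134.2,199.7)],50),plane("side",[(179.4,162)],50))
pr,d=ray("top",[(244.6,201.7)]);p2,d2=ray("side",[(246.2,187.2)])
A=np.c_[d[0],-d2[0]];s_=np.linalg.lstsq(A,p2-pr,rcond=None)[0];print(pr+d[0]*s_[0],p2+d2[0]*s_[1])
# neighbours: jar cap and carton
print("jar",plane("top",[(230.6,159.8)],75),"carton",plane("top",np.array([(610,466),(712,420),(741,475),(640,528)])/4+[85,135],40))
```

```text
tin 190 ((244.41258239746094, 201.47813415527344), (23.813522338867188, 23.916004180908203), 147.68673706054688)
tin 200 ((244.44207763671875, 201.46913146972656), (23.644878387451172, 23.69295883178711), 110.84835052490234)
tin 210 ((244.40296936035156, 201.47787475585938), (23.284626007080078, 23.360851287841797), 95.18499755859375)
tin 220 ((244.4791717529297, 201.4108123779297), (22.84428596496582, 23.046823501586914), 35.505157470703125)
pan 190 ((133.68508911132812, 199.0283966064453), (55.332496643066406, 56.78666687011719), 30.77712059020996)
pan 200 ((133.7153778076172, 199.13543701171875), (54.91190719604492, 56.298458099365234), 32.6046257019043)
pan 210 ((133.812255859375, 199.18663024902344), (54.357078552246094, 55.80559539794922), 27.909339904785156)
span 190 ((179.03765869140625, 161.60231018066406), (25.412700653076172, 50.96949005126953), 86.29387664794922)
span 200 ((179.06399536132812, 161.64947509765625), (25.10346031188965, 50.490013122558594), 86.28599548339844)
span 210 ((179.07546997070312, 161.7366943359375), (24.475555419921875, 49.796146392822266), 86.0459
[... 483 characters left out ...]
6945086 12.708907227180884
108 [[542.21235317   5.38381272 108.        ]] [[543.37398654   2.99647881 108.        ]]
111 [[542.04382387   5.3333953  111.        ]] [[ 5.40306665e+02 -1.78643584e-01  1.11000000e+02]]
114 [[541.87529457   5.28297789 114.        ]] [[537.23934276  -3.35376598 114.        ]]
pan [[552.23975102 297.21082859  50.        ]] [[551.34810627 292.06918461  50.        ]]
[542.25459794   5.39645072 107.2479984 ] [544.0676292    3.71449942 107.32158148]
jar [[652.46412054  41.60097088  75.        ]] carton [[415.36256684  25.7379984   40.        ]
 [444.98113634 -41.34949979  40.        ]
 [408.92551465 -60.09973713  40.        ]
 [374.88047938   6.27427828  40.        ]]
```

```bash
cat >> h.py <<'E'
def tool():
    s=arm.observe(); q=s['orientation']; return s,R.from_quat([q[1],q[2],q[3],q[0]])
def need(target):
    s,r=tool(); d=r.inv().apply(np.array(target)-s['ee_pos']); print('t',s['t'],'pos',s['ee_pos'].round(2),'w',round(s['width'],1),'F',s['force'].round(1),'zaxis',r.apply([0,0,1]).round(4),'yaw_y',np.degrees(np.arctan2(*r.apply([0,1,0])[[1,0]])).round(2),'delta norm',(d/80).round(3)); return d/80
E
python3 -c "
from h import *
need((542.3,5.3,303))"
```

```text
t 0.1 pos [175.87 651.16 302.68] w 85.5 F [ 0.4 -0.6  0.2] zaxis [-6.0e-04 -1.9e-03 -1.0e+00] yaw_y 74.89 delta norm [-6.527 -6.6    0.009]
```

Call:
carry_out:
  delta_pos:
    - [-0.27,-0.275,0]
    - [-0.27,-0.275,0]
    - [-0.27,-0.275,0]
    - [-0.27,-0.275,0]
    - [-0.27,-0.275,0]
    - [-0.27,-0.275,0]
    - [-0.27,-0.275,0]
    - [-0.27,-0.275,0]
    - [-0.27,-0.275,0]
    - [-0.27,-0.275,0]
    - [-0.27,-0.275,0]
    - [-0.27,-0.275,0]
  delta_rot:
    - [0,0,0]
    - [0,0,0]
    - [0,0,0]
    - [0,0,0]
    - [0,0,0]
    - [0,0,0]
    - [0,0,0]
    - [0,0,0]
    - [0,0,0]
    - [0,0,0]
    - [0,0,0]
    - [0,0,0]
  claw: [0.18,0.18,0.18,0.18,0.18,0.18,0.18,0.18,0.18,0.18,0.18,0.18]
  force: 30

```text
t: 1.3
ee_pos: [357.6, 327.8, 303.4]
orientation: [-0.0, 0.131, 0.991, -0.0]
force: [-0.3, -0.1, 0.5]
width: 70.3
```

Call:
carry_out:
  delta_pos:
    - [-0.27,-0.275,0]
    - [-0.27,-0.275,0]
    - [-0.27,-0.275,0]
    - [-0.27,-0.275,0]
    - [-0.27,-0.275,0]
    - [-0.27,-0.275,0]
    - [-0.27,-0.275,0]
    - [-0.27,-0.275,0]
    - [-0.27,-0.275,0]
    - [-0.27,-0.275,0]
    - [-0.27,-0.275,0]
    - [0,0,0]
  delta_rot:
    - [0,0,0]
    - [0,0,0]
    - [0,0,0]
    - [0,0,0]
    - [0,0,0]
    - [0,0,0]
    - [0,0,0]
    - [0,0,0]
    - [0,0,0]
    - [0,0,0]
    - [0,0,0]
    - [0,0,0]
  claw: [0.18,0.18,0.18,0.18,0.18,0.18,0.18,0.18,0.18,0.18,0.18,0.18]

```text
t: 2.5
ee_pos: [524.8, 30.9, 303.4]
orientation: [0.0, 0.133, 0.991, -0.001]
force: [-1.3, 1.1, 0.2]
width: 70.0
```

```bash
python3 -c "
from h import *
need((542.3,5.3,215))"
```

```text
t 2.5 pos [524.79  30.89 303.44] w 70.0 F [-1.3  1.1  0.2] zaxis [-0.     -0.0013 -1.    ] yaw_y 74.7 delta norm [-0.295 -0.249  1.106]
```

Call:
carry_out:
  delta_pos:
    - [-0.1,-0.08,0.2]
    - [-0.1,-0.08,0.2]
    - [-0.1,-0.08,0.2]
    - [0,0,0.2]
    - [0,0,0.15]
    - [0,0,0.15]
    - [0,0,0]
    - [0,0,0]
    - [0,0,0]
  delta_rot:
    - [0,0,0]
    - [0,0,0]
    - [0,0,0]
    - [0,0,0]
    - [0,0,0]
    - [0,0,0]
    - [0,0,0]
    - [0,0,0]
    - [0,0,0]
  claw: [0.18,0.18,0.18,0.18,0.18,0.18,0.18,0.18,0.18]

```text
t: 3.4
ee_pos: [542.4, 9.0, 216.7]
orientation: [0.001, 0.131, 0.991, 0.0]
force: [0.7, -0.3, -0.3]
width: 70.0
```

```bash
python3 -c "
from h import *
need((542.3,5.3,180))
im=optics.get_image('side')[:,:,::-1]
cv2.imwrite('pics/side1.png',im)
x0,y0,x1,y1=170,80,330,230
cv2.imwrite('pics/side1c.png',cv2.resize(im[y0:y1,x0:x1],None,fx=4,fy=4,interpolation=cv2.INTER_CUBIC))
_,r=tool();p=_['ee_pos']
for d in (55,60,65,70,73):
  print(d,[ (proj('side',p+r.apply([0,s*35,d]))[0]-[x0,y0])*4 for s in(-1,1)])
"
```

```text
t 3.4 pos [542.37   8.97 216.73] w 70.0 F [ 0.7 -0.3 -0.3] zaxis [ 0.0015 -0.     -1.    ] yaw_y 74.9 delta norm [-0.01  -0.045  0.459]
55 [array([325.56256497, 379.81195021]), array([270.87740008, 326.14446254])]
60 [array([325.47461831, 386.8122559 ]), array([270.91694944, 332.98536814])]
65 [array([325.38709871, 393.77952061]), array([270.95635453, 339.79534778])]
70 [array([325.30000319, 400.71396834]), array([270.99561605, 346.57460193])]
73 [array([325.24794821, 404.85897729]), array([271.01910433, 350.62748897])]
```

View pics/side1c.png

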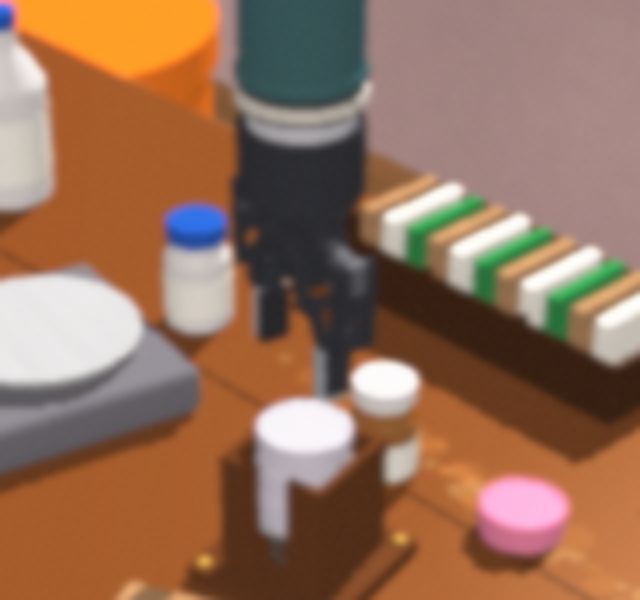

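Side crop: the finger tips are at about (328,398) and (268,338), roughly 66 mm ahead of the TCP at 70 mm opening. For tips about 2 mm above the rim, I need a TCP z of about 165. The y position is off by 3.7 mm, so I'll correct it and descend.

Call:
carry_out:
  delta_pos:
    - [-0.01,-0.045,0.1]
    - [0,0,0.1]
    - [0,0,0.1]
    - [0,0,0.1]
    - [0,0,0.1]
    - [0,0,0]
    - [0,0,0]
    - [0,0,0]
  delta_rot:
    - [0,0,0]
    - [0,0,0]
    - [0,0,0]
    - [0,0,0]
    - [0,0,0]
    - [0,0,0]
    - [0,0,0]
    - [0,0,0]
  claw: [0.18,0.18,0.18,0.18,0.18,0.18,0.18,0.18]

```text
t: 4.25
ee_pos: [542.0, 5.1, 176.2]
orientation: [0.0, 0.131, 0.991, 0.0]
force: [-0.7, -0.4, -0.2]
width: 69.9
```

```bash
python3 -c "
from h import *
need((542.3,5.3,165.5))
im=optics.get_image('side')[:,:,::-1]
x0,y0,x1,y1=190,130,310,240
cv2.imwrite('pics/side2c.png',cv2.resize(im[y0:y1,x0:x1],None,fx=6,fy=5,interpolation=cv2.INTER_CUBIC))
im=optics.get_image('top')[:,:,::-1]
x0,y0,x1,y1=190,150,310,260
cv2.imwrite('pics/top2c.png',cv2.resize(im[y0:y1,x0:x1],None,fx=5,fy=5,interpolation=cv2.INTER_CUBIC))
need((542.3,5.3,165.5))
"
```

```text
t 4.25 pos [541.99   5.14 176.19] w 69.9 F [-0.7 -0.4 -0.2] zaxis [ 6.e-04 -0.e+00 -1.e+00] yaw_y 74.89 delta norm [-0.003  0.003  0.134]
t 4.35 pos [542.09   5.16 176.43] w 70.1 F [ 0.8 -0.5  0.1] zaxis [ 0.0011 -0.     -1.    ] yaw_y 74.89 delta norm [-0.002  0.002  0.137]
```

View pics/side2c.png

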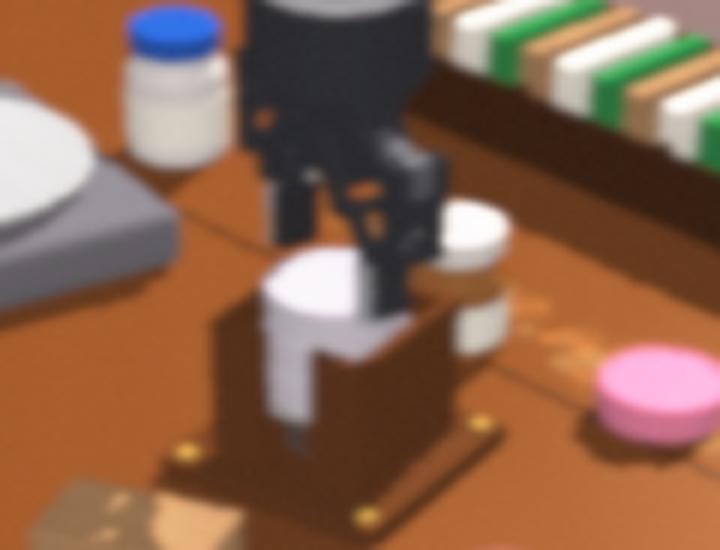

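View pics/top2c.png

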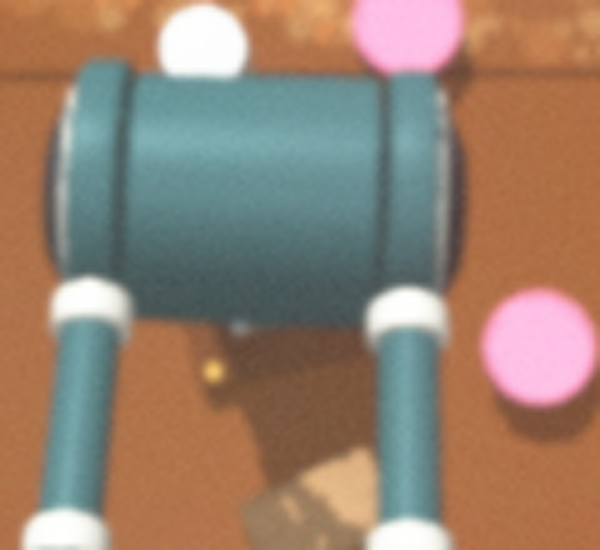

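The side view shows the fingers straddling the tin, with the tips just above its top and the near tip at crop (380,315). I'll lower them about 10 mm.

Call:
carry_out:
  delta_pos:
    - [0,0,0.05]
    - [0,0,0.04]
    - [0,0,0.04]
    - [0,0,0]
    - [0,0,0]
    - [0,0,0]
  delta_rot:
    - [0,0,0]
    - [0,0,0]
    - [0,0,0]
    - [0,0,0]
    - [0,0,0]
    - [0,0,0]
  claw: [0.18,0.18,0.18,0.18,0.18,0.18]

```text
t: 4.95
ee_pos: [541.8, 5.1, 165.5]
orientation: [0.0, 0.131, 0.991, 0.0]
force: [-0.3, 0.0, -0.0]
width: 69.7
```

```bash
python3 -c "
from h import *
need((542.3,5.3,165.5))
im=optics.get_image('side')[:,:,::-1]
x0,y0,x1,y1=190,130,310,240
cv2.imwrite('pics/side3c.png',cv2.resize(im[y0:y1,x0:x1],None,fx=6,fy=5,interpolation=cv2.INTER_CUBIC))
"
```

```text
t 4.95 pos [541.76   5.13 165.53] w 69.7 F [-0.3  0.  -0. ] zaxis [ 1.e-04 -0.e+00 -1.e+00] yaw_y 74.89 delta norm [-0.006  0.004  0.   ]
```

View pics/side3c.png

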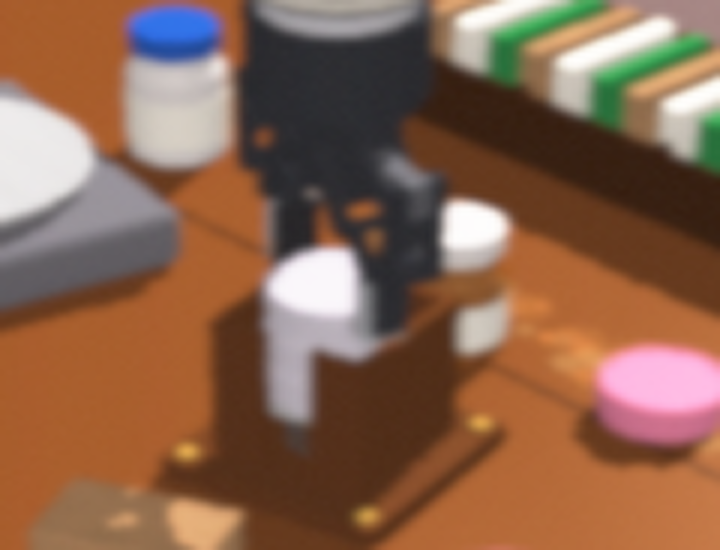

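The fingers are beside the tin's upper part with no contact force. I'll close.

Call:
carry_out:
  delta_pos:
    - [0,0,0]
    - [0,0,0]
    - [0,0,0]
    - [0,0,0]
    - [0,0,0]
    - [0,0,0]
  delta_rot:
    - [0,0,0]
    - [0,0,0]
    - [0,0,0]
    - [0,0,0]
    - [0,0,0]
    - [0,0,0]
  claw: [0.24,0.26,0.28,0.4,0.4,0.4]
  force: 35

```text
t: 5.6
ee_pos: [541.7, 5.1, 165.5]
orientation: [0.0, 0.131, 0.991, -0.0]
force: [-0.5, 0.2, 0.5]
width: 58.7
```

```bash
python3 -c "
from h import *
need((542.3,5.3,245))
im=optics.get_image('side')[:,:,::-1]
x0,y0,x1,y1=190,130,310,240
cv2.imwrite('pics/side4c.png',cv2.resize(im[y0:y1,x0:x1],None,fx=6,fy=5,interpolation=cv2.INTER_CUBIC))
"
```

```text
t 5.6 pos [541.74   5.13 165.52] w 58.7 F [-0.5  0.2  0.5] zaxis [ 1.e-04 -0.e+00 -1.e+00] yaw_y 74.89 delta norm [-0.006  0.004 -0.993]
```

View pics/side4c.png

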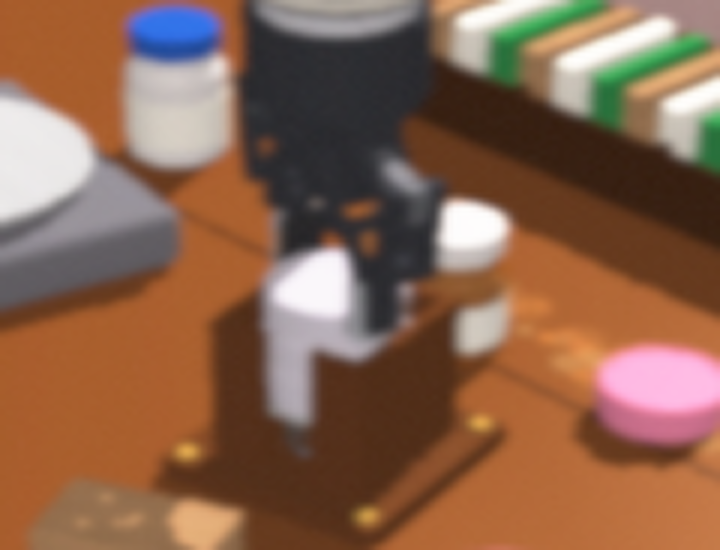

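The width stopped at 58.7, about the tin's diameter, with no rim force. I'll lift slowly and straight up.

Call:
carry_out:
  delta_pos:
    - [0,0,0]
    - [0,0,0]
    - [0,0,-0.03]
    - [0,0,-0.06]
    - [0,0,-0.08]
    - [0,0,-0.1]
    - [0,0,-0.1]
    - [0,0,-0.1]
    - [0,0,-0.1]
    - [0,0,-0.1]
    - [0,0,-0.1]
    - [0,0,0]
  delta_rot:
    - [0,0,0]
    - [0,0,0]
    - [0,0,0]
    - [0,0,0]
    - [0,0,0]
    - [0,0,0]
    - [0,0,0]
    - [0,0,0]
    - [0,0,0]
    - [0,0,0]
    - [0,0,0]
    - [0,0,0]
  claw: [0.4,0.4,0.4,0.4,0.4,0.4,0.4,0.4,0.4,0.4,0.4,0.4]

```text
t: 6.85
ee_pos: [542.6, 5.1, 228.8]
orientation: [0.001, 0.131, 0.991, 0.0]
force: [-0.2, -0.9, -0.8]
width: 58.6
```

```bash
python3 -c "
from h import *
need((552,296,230))
im=optics.get_image('side')[:,:,::-1]
x0,y0,x1,y1=190,110,310,230
cv2.imwrite('pics/side5c.png',cv2.resize(im[y0:y1,x0:x1],None,fx=5,fy=5,interpolation=cv2.INTER_CUBIC))
"
```

```text
t 6.85 pos [542.57   5.1  228.79] w 58.6 F [-0.2 -0.9 -0.8] zaxis [ 2.8e-03 -1.0e-04 -1.0e+00] yaw_y 74.89 delta norm [ 0.834  3.541 -0.015]
```

View pics/side5c.png

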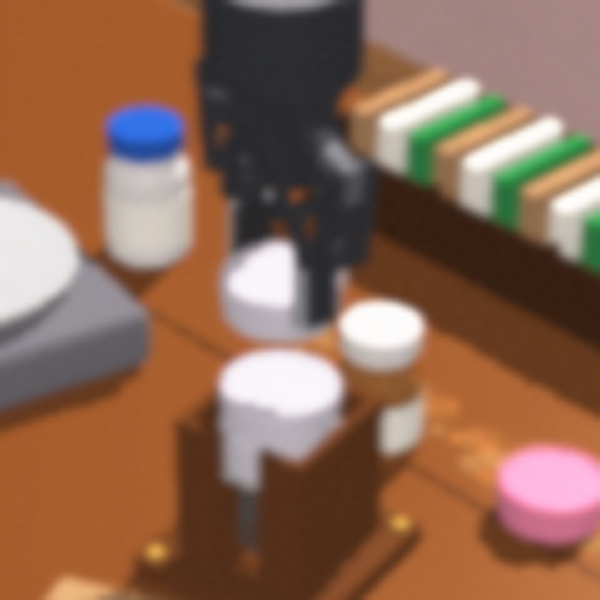

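Tin A is held level at crop (285,285), and tin B has risen into the mouth at (280,385). Now I'll refine the pan centre using edge rays from both views.

Run:
```python
from h import *
for n,seed,box in(("top",(134,200),(94,160,180,250)),("side",(180,162),(140,135,220,190))):
  for t in (195,205):
    im=cv2.imread(f"pics/{n}0.png"); im=cv2.resize(im,None,fx=4,fy=4,interpolation=cv2.INTER_CUBIC); h=cv2.cvtColor(im,cv2.COLOR_BGR2HSV)
    m=((h[...,2]>t)&(h[...,1]<60)).astype(np.uint8); k=np.zeros_like(m);x0,y0,x1,y1=[4*b for b in box];k[y0:y1,x0:x1]=1;m*=k
    _,l=cv2.connectedComponents(m);m=(l==l[seed[1]*4,seed[0]*4]).astype(np.uint8)
    c=max(cv2.findContours(m,cv2.RETR_EXTERNAL,cv2.CHAIN_APPROX_NONE)[0],key=cv2.contourArea).reshape(-1,2)
    c=cv2.convexHull(c).reshape(-1,2); P=plane(n,(c+.5)/4-.5,50)[:,:2]
    A=np.c_[2*P,np.ones(len(P))]; s=np.linalg.lstsq(A,(P**2).sum(1),rcond=None)[0]; r=np.sqrt(s[2]+s[0]**2+s[1]**2)
    print(n,t,s[:2].round(1),"diam",(2*r).round(1),"resid",np.abs(np.hypot(*(P-s[:2]).T)-r).max().round(1))
```

```text
top 195 [554.4 298.8] diam 150.8 resid 1.2
top 205 [554.3 298.8] diam 149.4 resid 1.2
side 195 [554.1 296.3] diam 149.1 resid 1.2
side 205 [553.8 296.2] diam 146.6 resid 1.2
```

The fits agree on the pan centre at about (554, 297.5), with a diameter of 150. I'll carry the tin over.

Call:
carry_out:
  delta_pos:
    - [0.03,0.13,0]
    - [0.06,0.26,0]
    - [0.06,0.26,0]
    - [0.06,0.26,0]
    - [0.06,0.26,0]
    - [0.06,0.26,0]
    - [0.06,0.26,0]
    - [0.06,0.26,0]
    - [0.06,0.26,0]
    - [0.06,0.26,0]
    - [0.06,0.26,0]
    - [0.06,0.26,0]
  delta_rot:
    - [0,0,0]
    - [0,0,0]
    - [0,0,0]
    - [0,0,0]
    - [0,0,0]
    - [0,0,0]
    - [0,0,0]
    - [0,0,0]
    - [0,0,0]
    - [0,0,0]
    - [0,0,0]
    - [0,0,0]
  claw: [0.4,0.4,0.4,0.4,0.4,0.4,0.4,0.4,0.4,0.4,0.4,0.4]

```text
t: 8.1
ee_pos: [550.0, 252.0, 226.1]
orientation: [-0.001, 0.131, 0.991, -0.0]
force: [0.5, 0.0, -1.2]
width: 58.4
```

Call:
carry_out:
  delta_pos:
    - [0.06,0.26,0]
    - [0.04,0.2,0]
    - [0.02,0.1,0]
    - [0,0,0.1]
    - [0,0,0.2]
    - [0,0,0.2]
    - [0,0,0.2]
    - [0,0,0.2]
    - [0,0,0.1]
    - [0,0,0]
    - [0,0,0]
    - [0,0,0]
  delta_rot:
    - [0,0,0]
    - [0,0,0]
    - [0,0,0]
    - [0,0,0]
    - [0,0,0]
    - [0,0,0]
    - [0,0,0]
    - [0,0,0]
    - [0,0,0]
    - [0,0,0]
    - [0,0,0]
    - [0,0,0]
  claw: [0.4,0.4,0.4,0.4,0.4,0.4,0.4,0.4,0.4,0.4,0.4,0.4]

```text
t: 9.3
ee_pos: [553.9, 296.5, 148.1]
orientation: [0.001, 0.132, 0.991, 0.001]
force: [-0.4, 0.4, -1.6]
width: 58.8
```

```bash
python3 -c "
from h import *
need((554,297.5,132))
im=optics.get_image('side')[:,:,::-1]
x0,y0,x1,y1=120,80,240,200
cv2.imwrite('pics/side6c.png',cv2.resize(im[y0:y1,x0:x1],None,fx=5,fy=5,interpolation=cv2.INTER_CUBIC))
need((554,297.5,132))
s,r=tool()
for b in (73,76,79): print(b,[(proj('side',s['ee_pos']+r.apply([0,0,b])+[np.cos(a)*30,np.sin(a)*30,0])[0]-[x0,y0])*5 for a in (-1.57,-2,-2.5)])
"
```

```text
t 9.3 pos [553.92 296.55 148.13] w 58.8 F [-0.4  0.4 -1.6] zaxis [ 1.8e-03  8.0e-04 -1.0e+00] yaw_y 74.88 delta norm [0.003 0.012 0.202]
t 9.35 pos [553.91 296.6  148.26] w 58.4 F [-0.5  0.  -0.4] zaxis [ 1.9e-03  9.0e-04 -1.0e+00] yaw_y 74.89 delta norm [0.002 0.011 0.203]
73 [array([325.01618152, 387.38088343]), array([304.59754468, 393.28298623]), array([278.27938995, 394.25955708])]
76 [array([325.35253166, 391.88704869]), array([304.95970652, 397.80045084]), array([278.67336421, 398.78015568])]
79 [array([325.6881263 , 396.38251913]), array([305.32105069, 402.30714844]), array([279.06644732, 403.28996976])]
```

View pics/side6c.png

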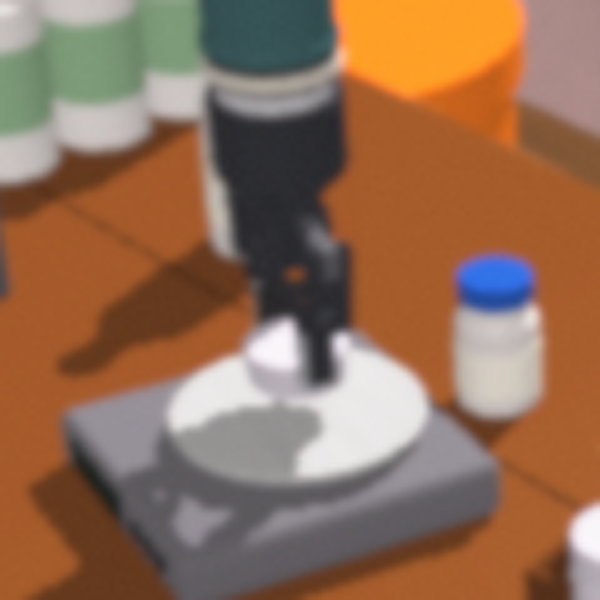

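The tin hangs level over the pan, its lower edge at crop (295,397). That puts its underside about 76 mm below the TCP, so contact should come at z≈126. I'll descend gently.

Call:
carry_out:
  delta_pos:
    - [0,0.01,0.08]
    - [0,0,0.08]
    - [0,0,0.04]
    - [0,0,0.015]
    - [0,0,0]
    - [0,0,0]
    - [0,0,0]
  delta_rot:
    - [0,0,0]
    - [0,0,0]
    - [0,0,0]
    - [0,0,0]
    - [0,0,0]
    - [0,0,0]
    - [0,0,0]
  claw: [0.4,0.4,0.4,0.4,0.4,0.4,0.4]

```text
t: 10.05
ee_pos: [553.6, 297.1, 130.1]
orientation: [0.0, 0.132, 0.991, 0.0]
force: [0.3, -0.2, -1.2]
width: 58.4
```

Call:
carry_out:
  delta_pos:
    - [0,0,0.012]
    - [0,0,0]
  delta_rot:
    - [0,0,0]
    - [0,0,0]
  claw: [0.4,0.4]

```text
t: 10.25
ee_pos: [553.4, 297.0, 129.0]
orientation: [0.0, 0.132, 0.991, 0.0]
force: [0.7, 0.2, -0.9]
width: 58.6
```

Call:
carry_out:
  delta_pos:
    - [0,0,0.012]
    - [0,0,0]
  delta_rot:
    - [0,0,0]
    - [0,0,0]
  claw: [0.4,0.4]

```text
t: 10.45
ee_pos: [553.3, 296.9, 127.8]
orientation: [-0.0, 0.132, 0.991, -0.0]
force: [0.1, 0.4, -1.0]
width: 58.6
```

Call:
carry_out:
  delta_pos:
    - [0,0,0.01]
    - [0,0,0]
    - [0,0,0]
  delta_rot:
    - [0,0,0]
    - [0,0,0]
    - [0,0,0]
  claw: [0.4,0.4,0.4]

```text
t: 10.75
ee_pos: [553.4, 297.0, 127.1]
orientation: [-0.0, 0.132, 0.991, -0.0]
force: [0.3, 0.3, -0.7]
width: 58.6
```

Call:
carry_out:
  delta_pos:
    - [0,0,0.01]
    - [0,0,0]
    - [0,0,0]
  delta_rot:
    - [0,0,0]
    - [0,0,0]
    - [0,0,0]
  claw: [0.4,0.4,0.4]

```text
t: 11.05
ee_pos: [553.4, 297.0, 126.3]
orientation: [-0.0, 0.132, 0.991, -0.0]
force: [-0.2, 0.6, -2.2]
width: 58.5
```

Call:
carry_out:
  delta_pos:
    - [0,0,0.01]
    - [0,0,0]
    - [0,0,0]
  delta_rot:
    - [0,0,0]
    - [0,0,0]
    - [0,0,0]
  claw: [0.4,0.4,0.4]

```text
t: 11.35
ee_pos: [553.5, 297.0, 126.2]
orientation: [0.0, 0.132, 0.991, 0.0]
force: [-2.5, -1.5, 5.4]
width: 58.3
```

```bash
python3 -c "
from h import *
need((554,297.5,125))
im=optics.get_image('side')[:,:,::-1]
x0,y0,x1,y1=140,110,220,190
cv2.imwrite('pics/side7c.png',cv2.resize(im[y0:y1,x0:x1],None,fx=7,fy=7,interpolation=cv2.INTER_CUBIC))
need((554,297.5,125))
"
```

```text
t 11.35 pos [553.48 297.03 126.24] w 58.3 F [-2.5 -1.5  5.4] zaxis [ 2.e-04  1.e-04 -1.e+00] yaw_y 74.88 delta norm [-0.005  0.007  0.015]
t 11.4 pos [553.46 297.01 126.21] w 58.6 F [-2.8 -1.8  6.1] zaxis [ 2.e-04  1.e-04 -1.e+00] yaw_y 74.89 delta norm [-0.005  0.008  0.015]
```

View pics/side7c.png

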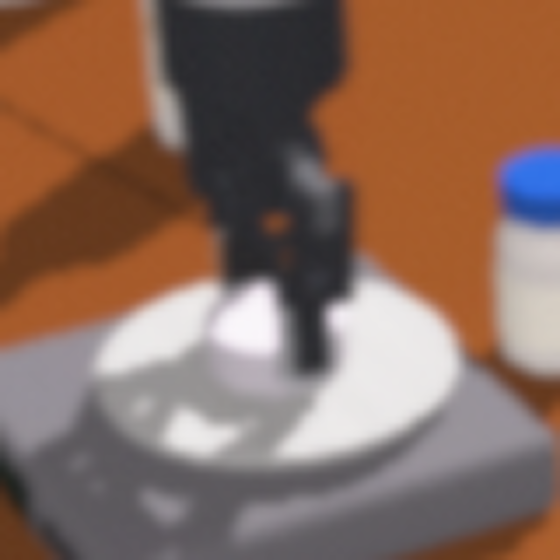

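Contact shows 6 N upward at z=126.2, as predicted, and the tin stands in the middle of the pan. I'll ease off the pressure slightly and open slowly.

Call:
carry_out:
  delta_pos:
    - [0,0,-0.006]
    - [0,0,0]
    - [0,0,0]
    - [0,0,0]
    - [0,0,0]
    - [0,0,0]
    - [0,0,0]
    - [0,0,0]
    - [0,0,0]
  delta_rot:
    - [0,0,0]
    - [0,0,0]
    - [0,0,0]
    - [0,0,0]
    - [0,0,0]
    - [0,0,0]
    - [0,0,0]
    - [0,0,0]
    - [0,0,0]
  claw: [0.4,0.35,0.31,0.29,0.27,0.24,0.21,0.18,0.15]
  force: 20

```text
t: 12.3
ee_pos: [553.4, 297.0, 126.0]
orientation: [0.0, 0.132, 0.991, 0.0]
force: [-0.7, -0.6, -0.0]
width: 72.5
```

Call:
carry_out:
  delta_pos:
    - [0,0,0]
    - [0,0,0]
    - [0,0,-0.02]
    - [0,0,-0.05]
    - [0,0,-0.1]
    - [0,0,-0.1]
    - [0,0,-0.2]
    - [0,0,-0.3]
    - [0,0,-0.3]
    - [0,0,-0.3]
    - [0,0,-0.2]
    - [0,0,0]
  delta_rot:
    - [0,0,0]
    - [0,0,0]
    - [0,0,0]
    - [0,0,0]
    - [0,0,0]
    - [0,0,0]
    - [0,0,0]
    - [0,0,0]
    - [0,0,0]
    - [0,0,0]
    - [0,0,0]
    - [0,0,0]
  claw: [0.1,0.05,0.05,0.05,0.05,0.05,0.05,0.05,0.05,0.05,0.05,0.05]

```text
t: 13.5
ee_pos: [555.1, 297.8, 256.1]
orientation: [0.003, 0.132, 0.991, 0.002]
force: [0.2, 1.2, 0.9]
width: 81.3
```

Call:
carry_out:
  delta_pos:
    - [0.3,0,0]
    - [0.5,0,0]
    - [0.5,0,0]
    - [0.5,0,0]
    - [0.5,0,0]
    - [0.3,0,0]
    - [0,0,0]
    - [0,0,0]
    - [0,0,0]
  delta_rot:
    - [0,0,0]
    - [0,0,0]
    - [0,0,0]
    - [0,0,0]
    - [0,0,0]
    - [0,0,0]
    - [0,0,0]
    - [0,0,0]
    - [0,0,0]
  claw: [0.05,0.05,0.05,0.05,0.05,0.05,0.05,0.05,0.05]

```text
t: 14.4
ee_pos: [353.3, 351.0, 251.4]
orientation: [0.0, 0.132, 0.991, -0.0]
force: [-0.6, 0.2, 0.5]
width: 81.4
```

```bash
python3 -c "
from h import *
need((554,297.5,125))
for n in ('top','side'):
  im=optics.get_image(n)[:,:,::-1]; cv2.imwrite('pics/%s8.png'%n,im)
  x0,y0,x1,y1=(85,135,285,275) if n=='top' else (120,110,300,250)
  cv2.imwrite('pics/%s8c.png'%n,cv2.resize(im[y0:y1,x0:x1],None,fx=4,fy=4,interpolation=cv2.INTER_CUBIC))
need((554,297.5,125))
"
```

```text
t 14.4 pos [353.33 351.02 251.36] w 81.4 F [-0.6  0.2  0.5] zaxis [ 2.e-04 -3.e-04 -1.e+00] yaw_y 74.86 delta norm [-2.596  0.01   1.58 ]
t 14.5 pos [353.57 350.95 251.44] w 81.0 F [-0.2 -0.2 -0.6] zaxis [ 0.e+00 -3.e-04 -1.e+00] yaw_y 74.82 delta norm [-2.593  0.012  1.581]
```

View pics/top8c.png

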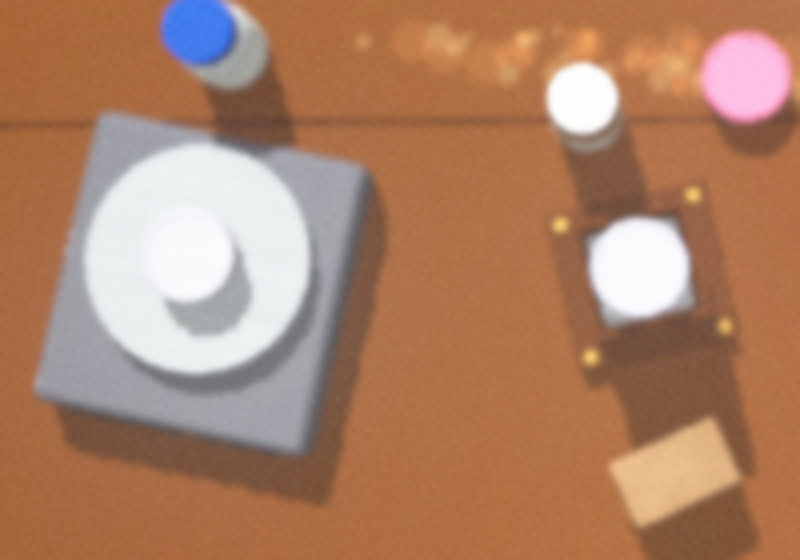

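View pics/side8c.png

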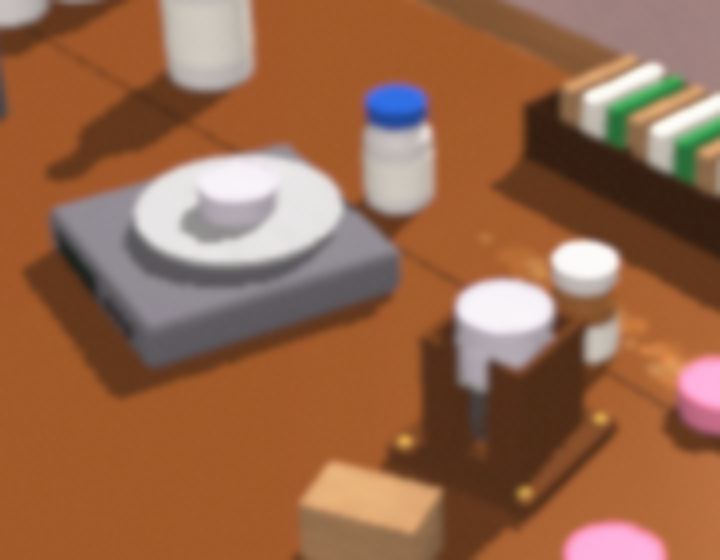

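The tin stands upright near the pan's middle at top crop (190,254), and tin B is in the mouth. I'll measure the centring numerically.

Run:
```python
from h import *
im=cv2.imread("pics/top8.png")
g=im[...,0].astype(int); print(im[190:208:4,120:150].tolist()[1][::4])
P=plane("top",np.array([(190,254)])/4+[[85-.375,135-.375]],72); print("tin",P.round(1), "pan 554.3 298.8 (same view)")
P=plane("side",np.array([(237,184)])/4+[[120-.375,110-.375]],72); print("tin side",P.round(1),"pan side 554 296.3")
order.job_done()
```

```text
[[242, 241, 238], [251, 248, 248], [252, 249, 249], [252, 249, 249], [252, 249, 250], [251, 248, 248], [228, 227, 224], [242, 241, 238]]
tin [[555.  296.3  72. ]] pan 554.3 298.8 (same view)
tin side [[550.9 291.4  72. ]] pan side 554 296.3
the job is handed in; nothing more can be done
```

I lifted the top round tin straight out of the dispenser and set it upright near the middle of the scale pan. I felt for contact on the way down (about 6 N), opened slowly, backed the arm clear and handed the job in at about 14.5 s.

**Last checks:** the tin stands upright and free on the pan. The next round tin has risen into the dispenser's mouth. The gripper is well away with no contact force, and the neighbouring objects in the last pictures are where they were.

**Disagreement:** the two cameras differ on how well the tin is centred. The top view puts it about 2.6 mm from the pan's centre. The side view, from an eyeballed point, puts it about 6 mm off. The gripper released the tin at (553.4, 297.0) mm, about 1 mm from the averaged pan centre. The two views also differ by about 2.5 mm on the pan centre itself.

I handed the job in with the centring measurement, before reading its numbers, so I did not resolve the difference.

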